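# Clear the tube labeller and hold its tensioner open

## Robot

A 6-joint arm with a two-finger parallel gripper is mounted at the origin on the work surface. World frame = base frame: x ahead of the robot, y to its left, z up, the work surface at z = 0. Lengths are in m, angles in rad, forces in N, time in s.
With the tool pointing down it reaches from about 0.425 to 0.925 m from the base axis. Payload 12.5 kg.
Tool frame: the origin (TCP) lies at the very end of the fingers, on their centre line; the grasp point (between the pads) lies 19 mm behind it; z points along the fingers, y is the line along which they close (so a half turn about z gives the same grasp; the last joint's range is limited). The gripper opens to 85 mm and grips with 20 to 120 N. Pads are 22 mm wide; open, the fingers measure 114 mm over their backs; the gripper's body (76 mm by 85 mm) begins 54 mm behind the grasp point. The pads swing forward as they close: fully open they stand 13 mm farther back than shut.
Start: joints at [-1.259, 0.491, 1.559, -0, 1.092, -0.106], TCP at [0.254, -0.571, 0.231] pointing down, gripper open.
Joint ranges: [-3.1, 3.1], [-0.84, 2.19], [0.05, 2.79], [-1.13, 4.28], [0.06, 2.93], [-2.69, 2.69]. Speed limits (rad/s): [2.22, 2.22, 2.79, 3.14, 3.14, 3.14].

## Interface

Orientations are given as a unit quaternion [x, y, z, w].
In Python, from cell import robot, viewer gives the robot as it stands (robot), with the cameras (viewer).
- The arm moves only by the tool nudge_tcp, called after ">>>" in YAML: its name, and indented under it one key for each argument. Schema: {"type":"object","properties":{"offsets":{"type":"array","items":{"type":"array","prefixItems":[{"type":"number"},{"type":"array","items":{"type":"number"},"minItems":3,"maxItems":3},{"type":"array","items":{"type":"number"},"minItems":3,"maxItems":3}],"minItems":3,"maxItems":3},"minItems":1,"maxItems":8},"only":{"type":"string"},"quiet":{"type":"boolean"},"lines":{"type":"string"}},"required":["offsets"],"additionalProperties":false}. offsets is a list of rows, 1 to 8 of them, each written [opening, [dx, dy, dz], [rx, ry, rz]]: the opening from 0.0 (shut) to 1.0 (fully open), then dx, dy, dz in a scale on which 1.0 is 0.6 m, then a rotation vector rx, ry, rz in shares of 4 rad (1.0 is 4 rad); each row is the pose to reach, as a shift and turn from the pose commanded when the call began, along the tool's axes at that moment; what a row does not reach only later rows make up. A row lasts 1/12 s, in which the tool goes at most 0.0417 m and 0.125 rad, less where a joint would pass 70% of its speed; a pose out of reach is approached as far as the arm can. The fingers move at their own pace and stop on an object; the grip force is fixed at half the most. Time passes only in rows, so rows that do not move let the fingers close. The tool returns the time, the measured TCP pose, the force, the opening and the grip force at its end. only (a regular expression) keeps the lines of the reply that match it, lines (a string "A,B") keeps lines A to B, and quiet returns only ok. Shift and turn numbers lie between -1 and 1, and a call with a number outside is refused. Input that does not fit is refused with a message, and nothing moves.
- robot.read_state(): the state, without advancing time (a new reading comes with each control period).
- viewer.grab_frame(name): name is "scene" or "side" or "wrist"; returns a dict with "color" (420x560x3 uint8, red, green, blue), "camera_matrix" (3x3 intrinsics, pixels), "dist_coeffs" ([k1, k2, p1, p2, k3] as OpenCV has them; the pictures are not rectified), "extrinsics" (4x4, takes a point from camera to world coordinates). Camera axes: x right, y down, z forward; pixel columns grow to the right and rows downward; lengths in m; the calibration is good to about 2 mm. A picture is of the moment at which its call begins. There is no depth.
- robot.close_job(): hands the job in; it is judged then, once.
The state is a dict: "time": time; "joints": joint angles; "joint_vel": joint speeds; "tau": joint torques, N m; "ee_pos": TCP position; "eef_rot": TCP orientation; "contact_force": force on the tool from outside, world axes, zero at the start; "wrist_torque": the same for the moment, N m; "opening": opening from 0.0 (shut) to 1.0 (fully open); "grasp_force": force on a finger pad.
Only numpy, scipy, OpenCV 4.12 (cv2) and the standard library are available. Lean on these libraries where they do the work, as an engineer would, in place of code of your own. Each camera call takes 0.05 s, during which the arm holds its last target. There are 200 camera calls.

## Task

Foam chunks have fallen on the deck of the tube labeller: put both into the blue waste bin. Then, with the gripper's fingers, push the sprung tensioner arm back by its red tab, past the ratchet click, until the tab stands over the green zone, and keep holding it there off the ratchet so that a new label roll can be threaded; the program finishes while the fingers still hold the arm. Leave everything else on the table where it is.

Things in the scene. Friction and masses are not known exactly. Their poses are not given: they have to be found in the camera images.
- labeller: tube labeller, fixed: cream base 280 (x) x 300 (y) mm, bare grey deck at 40 mm height. Origin: centre of the underside, on the table; x points from its front to its back, z up. In its frame the tensioner pivot is at (0, 100) mm. Also on the deck: pawl guide 42 x 30 mm, 19 mm tall, at (-9, -84); rubber end stop 18 mm tall at (26, 55).
- label_roll (a point): white label roll fixed on the labeller deck, 84 mm across, 30 mm tall with a spindle 34 mm tall. Point: its centre, at deck height.
- print_head (a point): cream print head box fixed at the back of the deck, 50 (x) x 140 (y) mm in the labeller frame, 58 mm tall. Point: its centre, at deck height.
- cradle (a point): grey cradle holding one purple-capped tube, fixed on the deck, 36 (x) x 76 (y) mm in the labeller frame, 29 mm tall. Point: its centre, at deck height.
- tension_joint (a joint): tensioner arm angle, rad: 0 at rest, grows counter-clockwise seen from above as it is pushed back. The arm points along labeller-frame angle 4.154 + value. A spring pushes it to 0 (3 N at the tab at rest, 7 N at 0.8). The pawl clicks at about 0.60 (about 10 N from 0.46 on) and catches it there if let go. Tab over the green zone: 0.68 to 0.93, middle 0.805. End stop: 1.05.
- tensioner_arm: aluminium arm 137 mm long, 14 mm wide, 12 to 20 mm above the deck, with a white upright idler roller (22 mm across, top 47 mm above the deck) 80 mm from the pivot and a red upright thumb tab near its end. Origin: on the pivot axis at deck height; x points along the arm outwards, z up, y the way it is pushed.
- tab_middle (a point): middle of the red thumb tab, 40 mm above the deck, 122 mm from the pivot axis. The tab is a flat plate 30 mm along the arm, 8 mm thick across it, from 20 to 54 mm above the deck; push its front face or pinch it from above.
- pivot_axis (a point): point on the arm's upright pivot axis, at deck height
- zone_middle (a point): middle of the green zone painted on the deck, 122 mm from the pivot axis; the zone is 56 mm along the arm's length by 31 mm along its swing
- pawl_slider: small brass ratchet pawl, 2 to 10 mm above the deck, sprung towards the arm's end; the arm's nose pushes it aside by 7 mm and it snaps back behind the nose. Origin: its tip, 6 mm above the deck.
- foam_a: loose chunk of white polystyrene foam, about 14 g, lying on the deck in the tensioner's way over or near the green zone: 42 (x) x 28 (y) mm, 18 mm thick with a 22 mm long step 26 mm high. Origin: centre of the underside, z up; grasp across y.
- foam_b: another chunk of the same size and kind, lying on the front corner of the deck on the side away from the pivot. Origin: centre of the underside, z up; grasp across y.
- waste_bin: blue open bin, fixed, 140 x 140 mm, 100 mm tall, walls 4 mm. Origin: centre of the underside, on the table. It stands to the left or the right of the labeller, the foam tube rack on the other side.
- tube_rack: bystander, to be left alone: white foam block 130 x 110 mm with 30 purple-capped tubes, 90 mm tall in all, loose. Origin: centre of the underside.
- spare_roll: bystander, to be left alone: white paper roll with a hole lying flat, 80 mm across, 30 mm tall, loose. Origin: centre of the underside.
- gel_bottle: bystander, to be left alone: white bottle with a blue cap, 56 mm across, 130 mm tall, loose. Origin: centre of the underside.
- marker: bystander, to be left alone: white marker pen with a black cap, 140 x 14 x 14 mm, lying, loose. Origin: centre of the underside.
- small_rack: bystander, to be left alone: blue block 45 x 85 mm with three purple-capped tubes, 87 mm tall in all, loose. Origin: centre of the underside.

How it is judged:
On the way, in this order (a step that is already met when the one before it is completed fails the run):
1. both foam chunks lie in the waste bin, let go (x of foam_a in the frame of waste_bin between -0.068 and 0.068 m and y of foam_a in the frame of waste_bin between -0.068 and 0.068 m and z of each of foam_a, foam_b in the frame of waste_bin below 0.085 m and contact force between the fingers and foam_a below 0.2 N and linear speed of each of foam_a, foam_b below 0.1 m/s and x of foam_b in the frame of waste_bin between -0.068 and 0.068 m and y of foam_b in the frame of waste_bin between -0.068 and 0.068 m and contact force between the fingers and foam_b below 0.2 N), for 0.2 s.
2. the tensioner arm has been pushed past its ratchet click by the fingers (value of joint tension_joint above 0.63 rad and contact force between the fingers and tensioner_arm above 1 N), for 0.1 s.
At the end, for the whole second after the job is handed in: Both foam chunks lie inside the bin, at rest and let go; the tensioner arm stands still between 0.66 and 0.95 rad (red tab over the green zone), pressed there by the fingers with more than 1.5 N and not resting on the pawl; the bystanders are within 30 mm of where they began (all of step 1 and value of joint tension_joint between 0.66 and 0.95 rad and velocity of joint tension_joint between -0.15 and 0.15 rad/s and contact force between the fingers and tensioner_arm above 1.5 N and contact force between tensioner_arm and pawl_slider below 0.5 N and distance of each of tube_rack, spare_roll, gel_bottle, marker, small_rack from where it was at the start of the episode below 0.03 m); the arm keeps its last pose, push and grip.
It fails at once if the tube rack is knocked or moved (distance of tube_rack from where it was at the start of the episode above 0.03 m).
It fails at once if the spare roll is knocked or moved (distance of spare_roll from where it was at the start of the episode above 0.03 m).
It fails at once if the gel bottle is knocked or moved (distance of gel_bottle from where it was at the start of the episode above 0.03 m).
It fails at once if the marker is knocked or moved (distance of marker from where it was at the start of the episode above 0.03 m).
It fails at once if the small rack is knocked or moved (distance of small_rack from where it was at the start of the episode above 0.03 m).
It also fails if it takes over 64 s, if anything falls off the work surface, if the arm or the gripper's body presses on something with over 40 N, if the wrist force passes 120 N, or if a joint passes its speed limit or range.

## Working session

There is one attempt and no reset: what is moved stays moved. The work goes in short steps, Python scripts to look and compute and a tool call to move; the robot and the scene stay as the last step left them, time stands still between calls to the robot, and variables do not carry over. Pictures are saved under pics/ and viewed, at most 10 in all, crops included, and the job is handed in when it is done.

```bash
ls; mkdir -p pics; python3 - <<'E'
from cell import robot, viewer
import cv2,numpy as np
for n in("scene","side","wrist"):
    f=viewer.grab_frame(n);cv2.imwrite(f"pics/{n}0.png",f["color"][:,:,::-1]);np.savez(f"{n}0.npz",**f)
    print(n,f["camera_matrix"].round(1).tolist(),f["dist_coeffs"],f["extrinsics"].round(3).tolist())
print(robot.read_state())
E
```

```text
cell.py
pics
scene [[532.6, 0.0, 285.5], [0.0, 532.6, 204.6], [0.0, 0.0, 1.0]] [-0.12747553  0.          0.          0.          0.        ] [[0.781, 0.491, -0.386, 0.988], [0.625, -0.605, 0.493, -0.61], [0.008, -0.626, -0.779, 1.055], [0.0, 0.0, 0.0, 1.0]]
side [[520.1, 0.0, 278.9], [0.0, 520.1, 204.9], [0.0, 0.0, 1.0]] [0.06648476 0.         0.         0.         0.        ] [[-0.802, -0.336, 0.495, -0.064], [-0.598, 0.421, -0.682, 0.781], [0.021, -0.842, -0.538, 0.694], [0.0, 0.0, 0.0, 1.0]]
wrist [[300.6, 0.0, 281.0], [0.0, 300.6, 204.9], [0.0, 0.0, 1.0]] [-0.04688615  0.          0.          0.          0.        ] [[0.405, -0.872, -0.274, 0.322], [-0.914, -0.387, -0.12, -0.542], [-0.002, 0.299, -0.954, 0.374], [0.0, 0.0, 0.0, 1.0]]
{'time': 0.15, 'joints': array([-1.25860349e+00,  4.91384039e-01,  1.55925097e+00, -1.75330177e-05,
        1.09168301e+00, -1.05596125e-01]), 'joint_vel': array([-7.86706512e-04,  6.81123775e-05, -1.87003417e-04, -1.31288999e-03,
       -6.78436044e-05,  8.01913847e-04]), 'tau': array([ 1.90218976e-03, -6.18710446e+01, -2.61690116e+01, -7.54451503e-05,
        3.23975357e-03, -1.59801311e-05]), 'ee_pos': array([ 0.25356636, -0.57110755,  0.23090515]), 'eef_rot': array([ 9.78259870e-01,  2.07382484e-01, -4.51345125e-05, -3.59948055e-04]), 'contact_force': array([-0.63751816, -0.2893179 ,  0.65458733]), 'wrist_torque': array([-0.00477521, -0.04648213,  0.0117733 ]), 'grasp_force': 0.0, 'opening': 0.9990747730457022}
```

View pics/scene0.png

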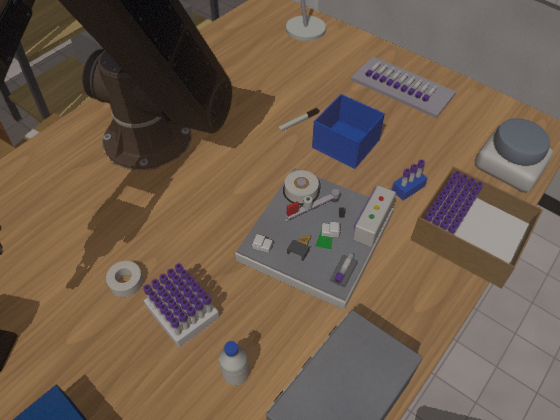

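View pics/side0.png

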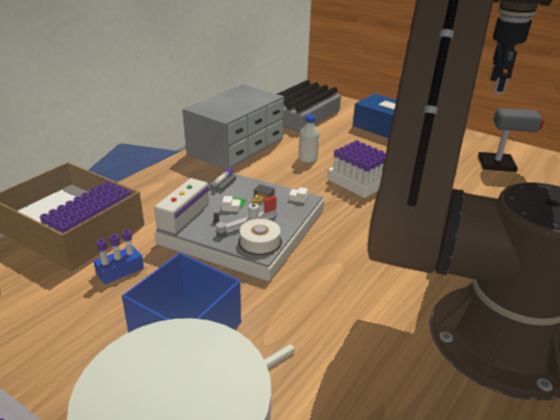

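The scene view shows the labeller around (318,238), foam_a near (331,229), foam_b near (262,243), the tab near (293,209) and the bin near (348,130). The side view shows the same items, with foam_a at (232,203), foam_b at (298,196) and the tab at (270,203). I'll zoom in on both.

```bash
python3 - <<'E'
import cv2
a=cv2.imread("pics/scene0.png")[165:300,232:402];cv2.imwrite("pics/sc.png",cv2.resize(a,None,fx=4.4,fy=4.4,interpolation=cv2.INTER_CUBIC))
a=cv2.imread("pics/side0.png")[165:275,150:330];cv2.imwrite("pics/sd.png",cv2.resize(a,None,fx=4.4,fy=4.4,interpolation=cv2.INTER_CUBIC))
E
```

```text
(no output)
```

View pics/sc.png

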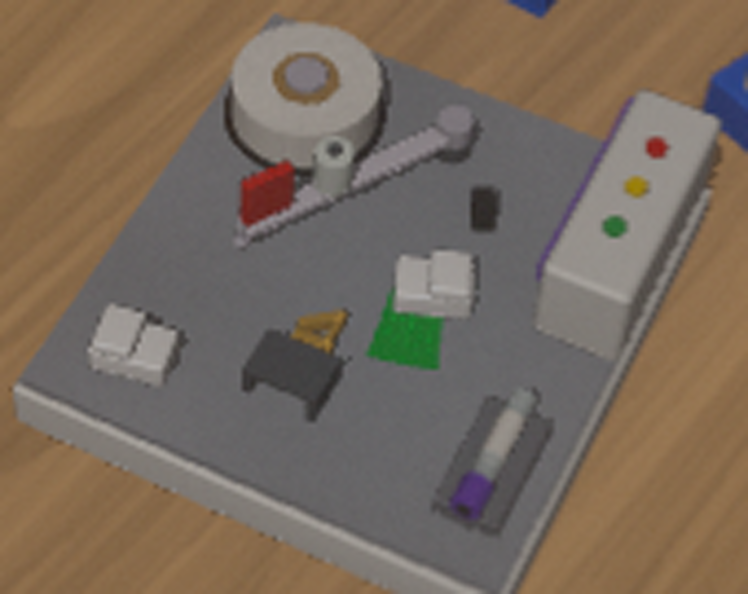

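View pics/sd.png

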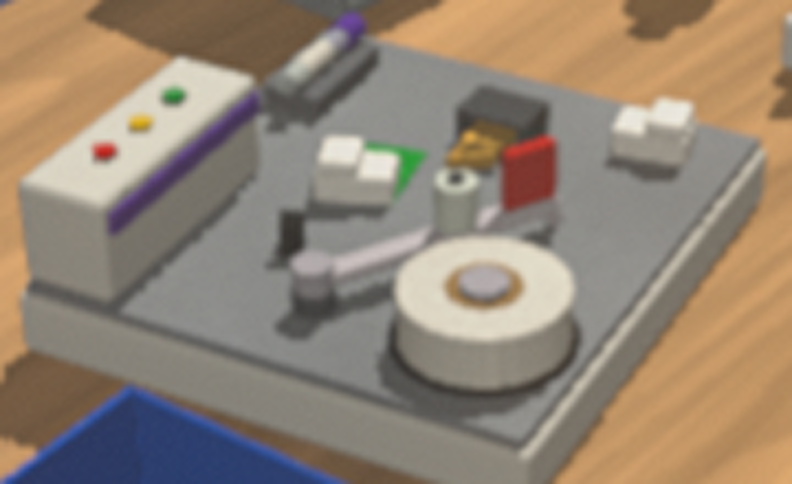

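The zooms are clear. In crop pixels (scene, then side):
- **foam_a:** step top near (450,270) and (342,155)
- **foam_b:** step top near (122,330) and (673,115)
- **Tab:** top edge (240–292,175) and (503–555,147)
- **Pivot cap:** (456,122) and (312,262)

I'll triangulate these next.

```bash
cat > h.py <<'E'
import numpy as np,cv2
from scipy.spatial.transform import Rotation as R
from scipy.optimize import least_squares
def load(n): return dict(np.load(n+".npz"))
def ray(f,uv):
    p=cv2.undistortPoints(np.array(uv,float).reshape(-1,1,2),f["camera_matrix"],f["dist_coeffs"])[:,0]
    E=f["extrinsics"];d=np.c_[p,np.ones(len(p))]@E[:3,:3].T
    return E[:3,3],d
def plane(f,uv,z):
    o,d=ray(f,uv); return o+d*((z-o[2])/d[:,2])[:,None]
def tri(fs,uvs):
    A=0;b=0;L=[]
    for f,uv in zip(fs,uvs):
        o,d=ray(f,[uv]);d=d[0]/np.linalg.norm(d[0]);P=np.eye(3)-np.outer(d,d);A=A+P;b=b+P@o;L.append((P,o))
    x=np.linalg.solve(A,b);return x,max(np.linalg.norm(P@(x-o)) for P,o in L)
def proj(f,X):
    E=np.linalg.inv(f["extrinsics"]);return cv2.projectPoints(np.array(X,float).reshape(-1,1,3),cv2.Rodrigues(E[:3,:3])[0],E[:3,3],f["camera_matrix"],f["dist_coeffs"])[0][:,0]
E
python3 - <<'E'
from h import *
S,D=load("scene0"),load("side0")
s=lambda u,v:((u+.5)/4.4-.5+232,(v+.5)/4.4-.5+165)
d=lambda u,v:((u+.5)/4.4-.5+150,(v+.5)/4.4-.5+165)
P={"pivot":(s(456,122),d(312,262)),"idler":(s(335,150),d(456,180)),"tabin":(s(292,165),d(503,155)),"tabout":(s(240,187),d(555,140)),
"a_step":(s(451,269),d(342,153)),"a_low":(s(412,285),d(380,165)),"b_step":(s(121,331),d(673,115)),"b_low":(s(155,350),d(630,123)),
"cornFP":(s(277,15),d(520,450)),"cornFA":(s(18,388),d(762,145)),
"bin1":((345,100),(126,297)),"bin2":((383,117),None),"bin3":((356,148),(240,292)),"bin4":((315,127),(183,257))}
# bin corners by plane z=.1
for k,(a,b) in P.items():
    if k[:3]=="bin": print(k,plane(S,[a],.1)[0].round(3),b and plane(D,[b],.1)[0].round(3))
    else:
        x,e=tri((S,D),(a,b));print(k,x.round(4),round(e,4))
print(plane(S,[s(18,388),s(277,15)],.04).round(3),plane(D,[d(520,450),d(762,145),d(25,290),d(375,40)],.04).round(3))
E
```

```text
pivot [0.5665 0.1216 0.0647] 0.0009
idler [0.5367 0.0485 0.0866] 0.0009
tabin [0.5277 0.0224 0.0918] 0.0008
tabout [ 0.516  -0.0059  0.0914] 0.0002
a_step [0.6223 0.0376 0.0637] 0.0014
a_low [0.6091 0.0226 0.054 ] 0.001
b_step [ 0.5114 -0.1019  0.0625] 0.0025
b_low [ 0.5308 -0.0942  0.0539] 0.0
cornFP [0.4234 0.1437 0.0355] 0.0015
cornFA [ 0.4804 -0.1477  0.0334] 0.0012
bin1 [0.411 0.386 0.1  ] [0.51  0.409 0.1  ]
bin2 [0.529 0.394 0.1  ] None
bin3 [0.538 0.249 0.1  ] [0.371 0.286 0.1  ]
bin4 [0.412 0.246 0.1  ] [0.513 0.278 0.1  ]
[[ 0.485 -0.15   0.04 ]
 [ 0.427  0.141  0.04 ]] [[ 0.419  0.147  0.04 ]
 [ 0.474 -0.139  0.04 ]
 [ 0.683  0.199  0.04 ]
 [ 0.714 -0.096  0.04 ]]
```

Heights match the text to about 2 mm, and the labeller yaw comes out near 0.19 rad. The bin estimates from the two views disagree, so I'll take a wrist view from above covering both the deck and the bin.

Units first: shifts go in shares of 0.6 m and turns go in shares of 4 rad. So -0.532 m / 0.6 = -0.8867, 0.505 m / 0.6 = 0.8417.

>>> nudge_tcp:
  offsets:
    - [1, [0.8417, -0.8867, -0.1167], [0, 0, 0]]
    - [1, [0.8417, -0.8867, -0.1167], [0, 0, 0]]
    - [1, [0.8417, -0.8867, -0.1167], [0, 0, 0]]
    - [1, [0.8417, -0.8867, -0.1167], [0, 0, 0]]
    - [1, [0.8417, -0.8867, -0.1167], [0, 0, 0]]
    - [1, [0.8417, -0.8867, -0.1167], [0, 0, 0]]
    - [1, [0.8417, -0.8867, -0.1167], [0, 0, 0]]
    - [1, [0.8417, -0.8867, -0.1167], [0, 0, 0]]

```text
time: 0.82
ee_pos: [0.3649, -0.2567, 0.2632]
eef_rot: [0.978, 0.207, 0.0, 0.0]
contact_force: [0.9, -0.2, 1.1]
opening: 0.998
grasp_force: 0.0
```

In the tool's units: -0.291 m / 0.6 = -0.485, 0.276 m / 0.6 = 0.46.

>>> nudge_tcp:
  offsets:
    - [1, [0.46, -0.485, -0.0633], [0, 0, 0]]
    - [1, [0.46, -0.485, -0.0633], [0, 0, 0]]
    - [1, [0.46, -0.485, -0.0633], [0, 0, 0]]
    - [1, [0.46, -0.485, -0.0633], [0, 0, 0]]
    - [1, [0.46, -0.485, -0.0633], [0, 0, 0]]
    - [1, [0.46, -0.485, -0.0633], [0, 0, 0]]
    - [1, [0.46, -0.485, -0.0633], [0, 0, 0]]
    - [1, [0.46, -0.485, -0.0633], [0, 0, 0]]

```text
time: 1.48
ee_pos: [0.4759, 0.0564, 0.2947]
eef_rot: [0.978, 0.207, 0.0, 0.0]
contact_force: [1.3, -0.3, -0.3]
opening: 0.997
grasp_force: 0.0
```

>>> nudge_tcp:
  offsets:
    - [1, [0.0817, -0.085, -0.0117], [0, 0, 0]]
    - [1, [0.0817, -0.085, -0.0117], [0, 0, 0]]
    - [1, [0.0817, -0.085, -0.0117], [0, 0, 0]]
    - [1, [0.0817, -0.085, -0.0117], [0, 0, 0]]

```text
time: 1.82
ee_pos: [0.4998, 0.1219, 0.301]
eef_rot: [0.978, 0.209, -0.0, 0.0]
contact_force: [-0.4, -0.3, -0.3]
opening: 1.002
grasp_force: 0.0
```

```bash
python3 - <<'E'
from cell import robot, viewer
import cv2,numpy as np
f=viewer.grab_frame("wrist");cv2.imwrite("pics/w1.png",cv2.resize(f["color"][:,:,::-1],(800,600),interpolation=cv2.INTER_CUBIC));np.savez("w1.npz",**f)
E
```

```text
(no output)
```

View pics/w1.png

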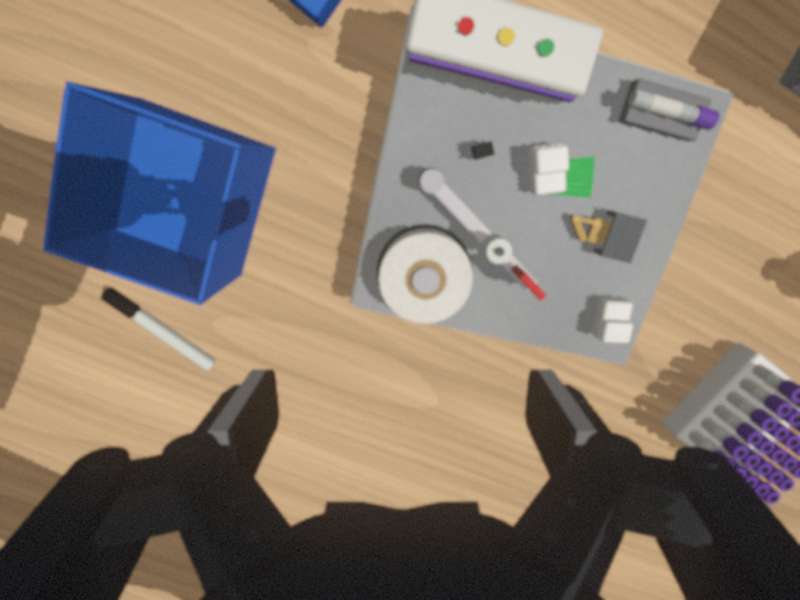

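The wrist view (800×600) shows:
- **Bin rim:** corners (68,84), (240,147), (200,300) and (45,248)
- **foam_a:** (532–568,145–193)
- **foam_b:** (602–633,300–343)
- **Tab:** (513,267)–(545,298)

I'll fit poses across all the views.

```bash
python3 - <<'E'
from h import *
S,D,W=load("scene0"),load("side0"),load("w1")
s=lambda u,v:((u+.5)/4.4-.5+232,(v+.5)/4.4-.5+165)
d=lambda u,v:((u+.5)/4.4-.5+150,(v+.5)/4.4-.5+165)
w=lambda u,v:((u+.5)*.7-.5,(v+.5)*.7-.5)
for k,l in {"pivot":(s(456,122),d(312,262),w(432,181)),"idler":(s(335,150),d(456,180),w(499,250)),"tabin":(s(292,165),d(503,155),w(514,268)),"tabout":(s(240,187),d(555,140),w(545,297)),
"a_step":(s(451,269),d(342,153),w(551,158)),"b_step":(s(121,331),d(673,115),w(618,331)),"b_low":(s(155,350),d(630,123),w(617,310))}.items():
    x,e=tri((S,D,W),l);print(k,x.round(4),round(e,4), tri((S,W),(l[0],l[2]))[0].round(3))
print("bin",plane(W,[w(68,84),w(240,147),w(200,300),w(45,248)],.1).round(3).tolist())
print("a step",plane(W,[w(534,147),w(567,145),w(569,168),w(536,173)],.066).round(3).tolist())
print("a low",plane(W,[w(535,174),w(566,170),w(566,192),w(537,194)],.058).round(3).tolist())
print("b step",plane(W,[w(604,320),w(632,322),w(631,343),w(602,340)],.066).round(3).tolist())
print("b low",plane(W,[w(604,301),w(631,302),w(631,319),w(604,318)],.058).round(3).tolist())
print("deck",plane(W,[w(353,306),w(628,362),w(731,93)],.04).round(3).tolist())
print("head",plane(W,[w(409,54),w(575,98),w(602,30)],.098).round(3).tolist())
print("zone",plane(W,[w(570,197),w(592,197),w(595,156)],.04).round(3).tolist())
E
```

```text
pivot [0.5647 0.1216 0.0649] 0.0029 [0.564 0.122 0.064]
idler [0.5359 0.0479 0.0871] 0.002 [0.536 0.048 0.088]
tabin [0.5264 0.0254 0.0908] 0.0033 [0.525 0.027 0.086]
tabout [ 0.5156 -0.0065  0.092 ] 0.0015 [ 0.516 -0.007  0.093]
a_step [0.6219 0.0372 0.0638] 0.0019 [0.622 0.037 0.065]
b_step [ 0.5107 -0.1022  0.0632] 0.0034 [ 0.512 -0.102  0.064]
b_low [ 0.5292 -0.0944  0.0548] 0.0032 [ 0.529 -0.095  0.055]
bin [[0.518, 0.406, 0.1], [0.526, 0.269, 0.1], [0.394, 0.262, 0.1], [0.383, 0.398, 0.1]]
a step [[0.623, 0.055, 0.066], [0.636, 0.03, 0.066], [0.62, 0.019, 0.066], [0.605, 0.043, 0.066]]
a low [[0.604, 0.041, 0.058], [0.619, 0.018, 0.058], [0.602, 0.008, 0.058], [0.59, 0.031, 0.058]]
b step [[0.514, -0.083, 0.066], [0.523, -0.109, 0.066], [0.504, -0.12, 0.066], [0.495, -0.092, 0.066]]
b low [[0.529, -0.077, 0.058], [0.539, -0.102, 0.058], [0.524, -0.112, 0.058], [0.514, -0.087, 0.058]]
deck [[0.42, 0.139, 0.04], [0.48, -0.149, 0.04], [0.743, -0.091, 0.04]]
head [[0.638, 0.177, 0.098], [0.662, 0.052, 0.098], [0.711, 0.057, 0.098]]
zone [[0.601, -0.004, 0.04], [0.61, -0.023, 0.04], [0.643, -0.007, 0.04]]
```

Fitted results:
- **foam_b:** centre (0.517,-0.098), long axis about 24°. This matches the current tool yaw.
- **foam_a:** centre (0.613,0.031), long axis about 32°. The end stop is close by, so I'll use a narrow opening.
- **Bin:** centre (0.455,0.334).

I'll pick up foam_b first.

In the tool's units: 0.208 m / 0.6 = 0.3467, 0.18 m / 0.6 = 0.3.

>>> nudge_tcp:
  offsets:
    - [0.6, [-0.1233, 0.3467, 0.3], [0, 0, 0]]
    - [0.6, [-0.1233, 0.3467, 0.3], [0, 0, 0]]
    - [0.6, [-0.1233, 0.3467, 0.3], [0, 0, 0]]
    - [0.6, [-0.1233, 0.3467, 0.3], [0, 0, 0]]
    - [0.6, [-0.1233, 0.3467, 0.3], [0, 0, 0]]
    - [0.6, [-0.1233, 0.3467, 0.3], [0, 0, 0]]
    - [0.6, [-0.1233, 0.3467, 0.3], [0, 0, 0]]
    - [0.6, [-0.1233, 0.3467, 0.3], [0, 0, 0]]

```text
time: 2.53
ee_pos: [0.5147, -0.1042, 0.1178]
eef_rot: [0.979, 0.205, -0.002, -0.001]
contact_force: [-0.8, 0.7, -0.7]
opening: 0.6
grasp_force: 0.0
```

>>> nudge_tcp:
  offsets:
    - [0.6, [0, 0, 0], [0, 0, 0]]
    - [0.6, [0, 0, 0], [0, 0, 0]]

```text
time: 2.7
ee_pos: [0.5162, -0.1, 0.1219]
eef_rot: [0.978, 0.207, 0.0, 0.0]
contact_force: [0.0, -0.1, 0.1]
opening: 0.599
grasp_force: 0.0
```

```bash
python3 - <<'E'
from cell import robot, viewer
import cv2,numpy as np
f=viewer.grab_frame("wrist");cv2.imwrite("pics/w2.png",f["color"][:,:,::-1]);np.savez("w2.npz",**f)
E
```

```text
(no output)
```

View pics/w2.png

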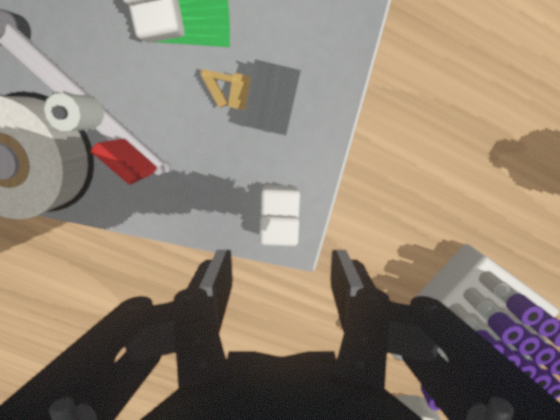

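foam_b sits at (261–300, 188–245), between the fingers (centre column ≈281) and aligned with them. I'll check its exact position.

```bash
python3 - <<'E'
from h import *
W=load("w2");W1=load("w1")
st=plane(W,[(261,217),(299,219),(298,245),(262,244)],.066);lo=plane(W,[(262,189),(299,190)],.058)
print(st.round(4).tolist(),lo.round(4).tolist())
w=lambda u,v:((u+.5)*.7-.5,(v+.5)*.7-.5)
print(tri((W,W1),((280,231),w(617,331))))
c=(st[2:].mean(0)+lo.mean(0))/2;print(c)
from cell import robot, viewer
s=robot.read_state();r=R.from_quat(s["eef_rot"]);print(r.inv().apply(c-s["ee_pos"]),s["ee_pos"])
E
```

```text
[[0.5139, -0.0862, 0.066], [0.5233, -0.1112, 0.066], [0.5049, -0.119, 0.066], [0.4951, -0.0949, 0.066]] [[0.5308, -0.0794, 0.058], [0.5407, -0.1037, 0.058]]
(array([ 0.50853414, -0.10313723,  0.06265731]), np.float64(0.00019476971661145948))
[ 0.51786168 -0.09922646  0.062     ]
[0.00127514 0.00028956 0.06027636] [ 0.51652264 -0.09946044  0.12227521]
```

In the tool's units: 0.078 m / 0.6 = 0.13, 0.07 m / 0.6 = 0.1167.

>>> nudge_tcp:
  offsets:
    - [0.6, [0.0017, 0, 0.0667], [0, 0, 0]]
    - [0.6, [0.0017, 0, 0.1167], [0, 0, 0]]
    - [0.6, [0.0017, 0, 0.13], [0, 0, 0]]
    - [0.6, [0.0017, 0, 0.13], [0, 0, 0]]
    - [0, [0.0017, 0, 0.13], [0, 0, 0]]
    - [0, [0.0017, 0, 0.13], [0, 0, 0]]
    - [0, [0.0017, 0, 0.13], [0, 0, 0]]
    - [0, [0.0017, 0, 0.13], [0, 0, 0]]

```text
time: 3.42
ee_pos: [0.5185, -0.0991, 0.0454]
eef_rot: [0.978, 0.207, 0.001, 0.001]
contact_force: [-1.3, 1.8, 8.3]
opening: 0.312
grasp_force: 59.9
```

>>> nudge_tcp:
  offsets:
    - [0, [0, 0, 0], [0, 0, 0]]
    - [0, [0, 0, 0], [0, 0, 0]]
    - [0, [0, 0, 0], [0, 0, 0]]
    - [0, [0, 0, 0], [0, 0, 0]]

```text
time: 3.75
ee_pos: [0.5185, -0.0991, 0.0455]
eef_rot: [0.978, 0.207, 0.001, 0.001]
contact_force: [-0.3, 1.8, 8.6]
opening: 0.314
grasp_force: 59.9
```

In the tool's units: -0.431 m / 0.6 = -0.7183, -0.155 m / 0.6 = -0.2583.

>>> nudge_tcp:
  offsets:
    - [0, [0, 0, -0.0667], [0, 0, 0]]
    - [0, [0, 0, -0.1333], [0, 0, 0]]
    - [0, [0, 0, -0.2], [0, 0, 0]]
    - [0, [0.205, -0.7183, -0.2583], [0, 0, 0]]
    - [0, [0.205, -0.7183, -0.2583], [0, 0, 0]]
    - [0, [0.205, -0.7183, -0.2583], [0, 0, 0]]
    - [0, [0.205, -0.7183, -0.2583], [0, 0, 0]]
    - [0, [0.205, -0.7183, -0.2583], [0, 0, 0]]

```text
time: 4.42
ee_pos: [0.4881, 0.1083, 0.1814]
eef_rot: [0.978, 0.207, 0.001, 0.0]
contact_force: [1.9, 0.5, 0.1]
opening: 0.31
grasp_force: 59.2
```

In the tool's units: -0.23 m / 0.6 = -0.3833, 0.066 m / 0.6 = 0.11.

>>> nudge_tcp:
  offsets:
    - [0, [0.11, -0.3833, 0], [0, 0, 0]]
    - [0, [0.11, -0.3833, 0], [0, 0, 0]]
    - [0, [0.11, -0.3833, 0], [0, 0, 0]]
    - [0, [0.11, -0.3833, 0], [0, 0, 0]]
    - [0, [0.11, -0.3833, 0], [0, 0, 0]]
    - [0, [0.11, -0.3833, 0], [0, 0, 0]]
    - [0, [0.11, -0.3833, 0], [0, 0, 0]]
    - [0, [0.11, -0.3833, 0.0667], [0, 0, 0]]

```text
time: 5.08
ee_pos: [0.4577, 0.347, 0.146]
eef_rot: [0.978, 0.209, 0.006, -0.002]
contact_force: [1.9, 1.4, -0.7]
opening: 0.308
grasp_force: 59.2
```

>>> nudge_tcp:
  offsets:
    - [0, [0, 0, 0.0667], [0, 0, 0]]
    - [0, [0, 0, 0.0667], [0, 0, 0]]
    - [0, [0, 0, 0.0667], [0, 0, 0]]
    - [0.6, [0, 0, 0.0667], [0, 0, 0]]
    - [0.6, [0, 0, 0.0667], [0, 0, 0]]
    - [0.6, [0, 0, 0.0667], [0, 0, 0]]
    - [0.6, [0, 0, 0.0667], [0, 0, 0]]
    - [0.6, [0, 0, -0.0333], [0, 0, 0]]

```text
time: 5.75
ee_pos: [0.4536, 0.3421, 0.1368]
eef_rot: [0.978, 0.207, -0.004, 0.002]
contact_force: [-0.0, 0.2, -0.7]
opening: 0.6
grasp_force: 0.0
```

In the tool's units: 0.35 m / 0.6 = 0.5833, -0.03 m / 0.6 = -0.05, -0.14 rad / 4 = -0.035.

>>> nudge_tcp:
  offsets:
    - [0.55, [0.0208, 0.5833, -0.05], [0, 0, -0.035]]
    - [0.55, [0.0208, 0.5833, -0.05], [0, 0, -0.035]]
    - [0.55, [0.0208, 0.5833, -0.05], [0, 0, -0.035]]
    - [0.55, [0.0208, 0.5833, -0.05], [0, 0, -0.035]]
    - [0.55, [0.0208, 0.5833, -0.05], [0, 0, -0.035]]
    - [0.55, [0.0208, 0.5833, -0.05], [0, 0, -0.035]]
    - [0.55, [0.0208, 0.5833, -0.05], [0, 0, -0.035]]
    - [0.55, [0.0208, 0.5833, -0.05], [0, 0, -0.035]]

```text
time: 6.42
ee_pos: [0.6004, 0.0458, 0.1707]
eef_rot: [0.961, 0.275, 0.001, 0.0]
contact_force: [0.9, 0.2, -0.1]
opening: 0.547
grasp_force: 0.0
```

>>> nudge_tcp:
  offsets:
    - [0.55, [0, 0.0283, 0.0333], [0, 0, 0]]
    - [0.55, [0, 0.0283, 0.0333], [0, 0, 0]]
    - [0.55, [0, 0.0283, 0.0333], [0, 0, 0]]

```text
time: 6.67
ee_pos: [0.6086, 0.0325, 0.1493]
eef_rot: [0.962, 0.274, -0.001, -0.0]
contact_force: [-0.9, -0.0, 0.7]
opening: 0.55
grasp_force: 0.0
```

```bash
python3 - <<'E'
from cell import robot, viewer
import cv2,numpy as np
f=viewer.grab_frame("wrist");cv2.imwrite("pics/w3.png",f["color"][:,:,::-1]);np.savez("w3.npz",**f);print(robot.read_state()["ee_pos"])
E
```

```text
[0.60848276 0.03348903 0.1498467 ]
```

View pics/w3.png

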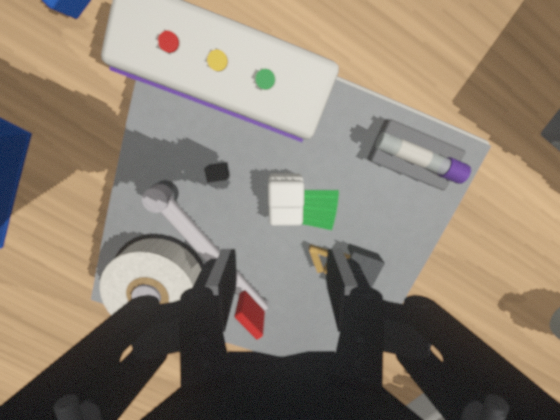

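foam_a is at (269–303, 177–225), aligned with the fingers to within a degree or two. Its step is on the far side, and the end stop is at (217,172).

```bash
python3 - <<'E'
from h import *
from cell import robot, viewer
W=load("w3");W1=load("w1")
p=np.r_[plane(W,[(269,178),(302,176)],.066),plane(W,[(271,225),(303,223)],.058)]
c=p.mean(0);print(p.round(4).tolist(),c)
w=lambda u,v:((u+.5)*.7-.5,(v+.5)*.7-.5)
print(tri((W,W1),((286,185),w(551,158))))
s=robot.read_state();r=R.from_quat(s["eef_rot"])
for n,q in (("foam",p),("c",[c]),("stop",plane(W,[(206,166),(228,164),(229,180),(207,183)],.058))): print(n,r.inv().apply(np.array(q)-s["ee_pos"]).round(4).tolist())
E
```

```text
[[0.6253, 0.0535, 0.066], [0.6399, 0.0329, 0.066], [0.5903, 0.0308, 0.058], [0.6058, 0.0091, 0.058]] [0.61532346 0.03159806 0.062     ]
(array([0.62365508, 0.03537212, 0.05266036]), np.float64(0.002501745222643728))
foam [[0.0249, -0.0081, 0.0838], [0.0264, 0.0172, 0.0838], [-0.0169, -0.0074, 0.0919], [-0.0151, 0.0193, 0.0918]]
c [[0.0048, 0.0052, 0.0878]]
stop [[0.0329, -0.058, 0.0919], [0.0344, -0.0405, 0.0918], [0.0216, -0.0404, 0.0919], [0.0192, -0.0582, 0.0919]]
```

In the tool's units: 0.105 m / 0.6 = 0.175, 0.005 m / 0.6 = 0.0083.

>>> nudge_tcp:
  offsets:
    - [0.55, [0, 0.0083, 0.0667], [0, 0, 0]]
    - [0.55, [0, 0.0083, 0.1333], [0, 0, 0]]
    - [0.55, [0, 0.0083, 0.1667], [0, 0, 0]]
    - [0.55, [0, 0.0083, 0.175], [0, 0, 0]]
    - [0.55, [0, 0.0083, 0.175], [0, 0, 0]]
    - [0, [0, 0.0083, 0.175], [0, 0, 0]]
    - [0, [0, 0.0083, 0.175], [0, 0, 0]]
    - [0, [0, 0.0083, 0.175], [0, 0, 0]]

```text
time: 7.38
ee_pos: [0.6124, 0.0295, 0.0468]
eef_rot: [0.961, 0.275, 0.002, 0.001]
contact_force: [0.2, 2.7, 9.4]
opening: 0.31
grasp_force: 60.0
```

>>> nudge_tcp:
  offsets:
    - [0, [0, 0, 0], [0, 0, 0]]
    - [0, [0, 0, 0], [0, 0, 0]]
    - [0, [0, 0, 0], [0, 0, 0]]
    - [0, [0, 0, -0.0667], [0, 0, 0]]
    - [0, [0, 0, -0.1333], [0, 0, 0]]
    - [0, [0, 0, -0.2], [0, 0, 0]]
    - [0, [0, 0, -0.2], [0, 0, 0]]

```text
time: 7.97
ee_pos: [0.6142, 0.0293, 0.1733]
eef_rot: [0.961, 0.275, 0.006, 0.002]
contact_force: [1.5, 0.6, -0.3]
opening: 0.312
grasp_force: 59.2
```

In the tool's units: -0.334 m / 0.6 = -0.5567, 0.023 m / 0.6 = 0.0383.

>>> nudge_tcp:
  offsets:
    - [0, [0.0383, -0.5567, 0], [0, 0, 0]]
    - [0, [0.0383, -0.5567, 0], [0, 0, 0]]
    - [0, [0.0383, -0.5567, 0], [0, 0, 0]]
    - [0, [0.0383, -0.5567, 0], [0, 0, 0]]
    - [0, [0.0383, -0.5567, 0], [0, 0, 0]]
    - [0, [0.0383, -0.5567, 0], [0, 0, 0]]
    - [0, [0.0383, -0.5567, 0], [0, 0, 0]]
    - [0, [0.0383, -0.5567, 0], [0, 0, 0]]

```text
time: 8.63
ee_pos: [0.4537, 0.3252, 0.1656]
eef_rot: [0.961, 0.275, 0.001, -0.0]
contact_force: [1.2, -0.0, -0.2]
opening: 0.313
grasp_force: 59.2
```

>>> nudge_tcp:
  offsets:
    - [0, [0, 0, 0.05], [0, 0, 0]]
    - [0, [0, 0, 0.0833], [0, 0, 0]]
    - [0, [0, 0, 0.0833], [0, 0, 0]]
    - [0, [0, 0, 0.0833], [0, 0, 0]]
    - [0.6, [0, 0, 0.0833], [0, 0, 0]]
    - [0.6, [0, 0, 0.0833], [0, 0, 0]]
    - [0.6, [0, 0, 0.0833], [0, 0, 0]]
    - [0.6, [0, 0, 0.0167], [0, 0, 0]]

```text
time: 9.3
ee_pos: [0.4531, 0.3219, 0.1502]
eef_rot: [0.961, 0.275, -0.004, 0.001]
contact_force: [-0.2, -0.0, -0.6]
opening: 0.598
grasp_force: 0.0
```

In the tool's units: 0.305 m / 0.6 = 0.5083, -0.113 m / 0.6 = -0.1883, -0.643 rad / 4 = -0.1608.

>>> nudge_tcp:
  offsets:
    - [0.5, [-0.1883, 0.5083, -0.0333], [0, 0, -0.1608]]
    - [0.5, [-0.1883, 0.5083, -0.0333], [0, 0, -0.1608]]
    - [0.5, [-0.1883, 0.5083, -0.0333], [0, 0, -0.1608]]
    - [0.5, [-0.1883, 0.5083, -0.0333], [0, 0, -0.1608]]
    - [0.5, [-0.1883, 0.5083, -0.0333], [0, 0, -0.1608]]
    - [0.5, [-0.1883, 0.5083, -0.0333], [0, 0, -0.1608]]
    - [0.5, [-0.1883, 0.5083, -0.0333], [0, 0, -0.1608]]
    - [0.5, [-0.1883, 0.5083, -0.0333], [0, 0, -0.1608]]

```text
time: 9.97
ee_pos: [0.518, 0.0152, 0.1747]
eef_rot: [0.825, 0.565, 0.001, 0.001]
contact_force: [1.7, -0.7, -0.8]
opening: 0.498
grasp_force: 0.0
```

>>> nudge_tcp:
  offsets:
    - [0.5, [0, 0, 0], [0, 0, 0]]
    - [0.5, [0, 0, 0], [0, 0, 0]]

```text
time: 10.13
ee_pos: [0.5183, 0.0152, 0.1744]
eef_rot: [0.826, 0.563, 0.001, 0.0]
contact_force: [-0.2, 0.4, -0.0]
opening: 0.497
grasp_force: 0.0
```

```bash
python3 - <<'E'
from cell import robot, viewer
import cv2,numpy as np
f=viewer.grab_frame("wrist");np.savez("w4.npz",**f)
s=viewer.grab_frame("scene");a=f["color"][:,:,::-1];b=cv2.resize(s["color"][80:250,240:410,::-1],(400,400),interpolation=cv2.INTER_CUBIC)
im=np.zeros((420,800,3),np.uint8);im[:,:400]=a[:,80:480];im[:400,400:]=b
cv2.imwrite("pics/w4.png",im);print(robot.read_state()["ee_pos"],robot.read_state()["joints"])
E
```

```text
[0.5176628  0.01761157 0.17402233] [-9.35989066e-02  4.12030548e-01  1.88505367e+00  8.61650468e-05
  8.44135000e-01  2.77061396e-01]
```

View pics/w4.png

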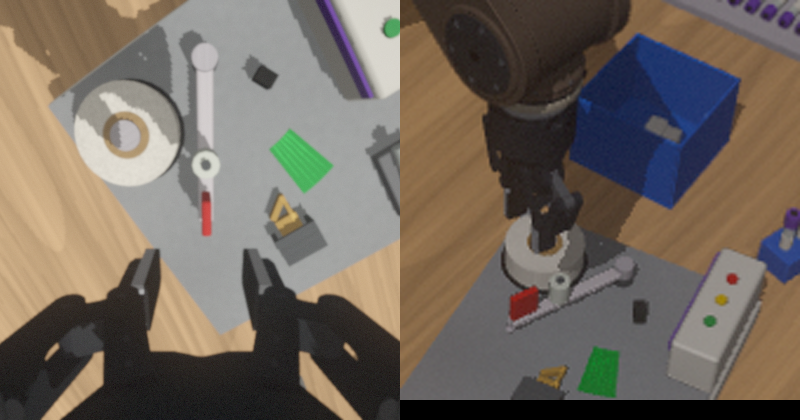

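The deck is clear and white foam is visible in the bin. In the wrist view the tab's top edge runs (286,195)–(287,235) in full-image pixels, and the arm is vertical in the image, so it is aligned with the tool.

```bash
python3 - <<'E'
from h import *
from cell import robot, viewer
W=load("w4");W1=load("w1");s=robot.read_state();r=R.from_quat(s["eef_rot"])
w=lambda u,v:((u+.5)*.7-.5,(v+.5)*.7-.5)
c=W["color"].astype(int);m=((c[...,0]>130)&(c[...,1]<80)&(c[...,2]<80));m[:,:250]=0;m[:,320:]=0;m[:180]=0;m[250:]=0
v,u=np.nonzero(m);print("red",u.min(),u.max(),v.min(),v.max(),u.mean())
print("tab z", tri((W,W1),((287,235),w(545,297))))
pts=np.r_[plane(W,[(286,195),(287,235)],.094),plane(W,[(286,164)],.087),plane(W,[(284,57)],.065)]
print(pts.round(4).tolist());print(r.inv().apply(pts-s["ee_pos"]).round(4).tolist(),s["ee_pos"],s["eef_rot"])
E
```

```text
red 282 289 200 234 285.52450980392155
tab z (array([0.51851401, 0.00540744, 0.12076494]), np.float64(0.0004564386882211577))
[[0.5258, 0.0261, 0.094], [0.5145, -0.0053, 0.094], [0.5341, 0.0474, 0.087], [0.5618, 0.1218, 0.065]]
[[0.0108, 0.0044, 0.08], [-0.0225, 0.0053, 0.08], [0.0337, 0.0045, 0.087], [0.1131, 0.0033, 0.109]] [0.5176628  0.01761157 0.17402233] [8.25313355e-01 5.64674977e-01 1.64158698e-04 9.46169254e-05]
```

In the tool's units: 0.099 m / 0.6 = 0.165, -0.008 m / 0.6 = -0.0133.

>>> nudge_tcp:
  offsets:
    - [0.5, [-0.0133, 0.0075, 0.0667], [0, 0, 0]]
    - [0.5, [-0.0133, 0.0075, 0.1333], [0, 0, 0]]
    - [0.5, [-0.0133, 0.0075, 0.165], [0, 0, 0]]
    - [0.5, [-0.0133, 0.0075, 0.165], [0, 0, 0]]
    - [0, [-0.0133, 0.0075, 0.165], [0, 0, 0]]
    - [0, [-0.0133, 0.0075, 0.165], [0, 0, 0]]
    - [0, [-0.0133, 0.0075, 0.165], [0, 0, 0]]
    - [0, [-0.0133, 0.0075, 0.165], [0, 0, 0]]

```text
time: 10.9
ee_pos: [0.5203, 0.0087, 0.0764]
eef_rot: [0.825, 0.565, 0.002, 0.001]
contact_force: [3.4, 2.7, 4.4]
opening: 0.078
grasp_force: 61.7
```

>>> nudge_tcp:
  offsets:
    - [0, [0, 0, 0], [0, 0, 0]]
    - [0, [0, 0, 0], [0, 0, 0]]
    - [0, [0, 0, 0], [0, 0, 0]]
    - [0, [0, 0, 0], [0, 0, 0]]

```text
time: 11.23
ee_pos: [0.5203, 0.0086, 0.0763]
eef_rot: [0.825, 0.565, 0.002, 0.001]
contact_force: [3.1, 3.9, 8.6]
opening: 0.075
grasp_force: 62.4
```

```bash
python3 -c "
from cell import robot, viewer
s=robot.read_state();print(s['ee_pos'],s['eef_rot'])"
```

```text
[0.52033995 0.00861974 0.07627411] [0.82504005 0.56507086 0.00156989 0.00117506]
```

The fingers hold the tab (opening 6.5 mm). I'll swing it around the pivot in two halves.

In the tool's units: 0.0471 m / 0.6 = 0.0785, 0.0415 m / 0.6 = 0.0692, -0.35 rad / 4 = -0.0875.

>>> nudge_tcp:
  offsets:
    - [0, [0.0003, 0.01, 0], [0, 0, -0.0125]]
    - [0, [0.001, 0.0202, 0], [0, 0, -0.025]]
    - [0, [0.0023, 0.0302, 0], [0, 0, -0.0375]]
    - [0, [0.004, 0.04, 0], [0, 0, -0.05]]
    - [0, [0.0063, 0.0498, 0], [0, 0, -0.0625]]
    - [0, [0.009, 0.0597, 0], [0, 0, -0.075]]
    - [0, [0.0122, 0.0692, 0], [0, 0, -0.0875]]
    - [0, [0.016, 0.0785, 0], [0, 0, -0.1]]

```text
time: 11.9
ee_pos: [0.5669, 0.0007, 0.0763]
eef_rot: [0.696, 0.718, 0.001, 0.0]
contact_force: [-3.7, 3.5, 10.5]
opening: 0.077
grasp_force: 62.7
```

Forces are low, so I'll do the second half.

In the tool's units: 0.0471 m / 0.6 = 0.0785, 0.0415 m / 0.6 = 0.0692, -0.4 rad / 4 = -0.1.

>>> nudge_tcp:
  offsets:
    - [0, [0.0003, 0.01, 0], [0, 0, -0.0125]]
    - [0, [0.001, 0.0202, 0], [0, 0, -0.025]]
    - [0, [0.0023, 0.0302, 0], [0, 0, -0.0375]]
    - [0, [0.004, 0.04, 0], [0, 0, -0.05]]
    - [0, [0.0063, 0.0498, 0], [0, 0, -0.0625]]
    - [0, [0.009, 0.0597, 0], [0, 0, -0.075]]
    - [0, [0.0122, 0.0692, 0], [0, 0, -0.0875]]
    - [0, [0.016, 0.0785, 0], [0, 0, -0.1]]

```text
time: 12.57
ee_pos: [0.6135, 0.0113, 0.0763]
eef_rot: [0.539, 0.842, 0.0, 0.0]
contact_force: [-3.7, -1.3, 9.3]
opening: 0.076
grasp_force: 62.7
```

>>> nudge_tcp:
  offsets:
    - [0, [0, 0, 0], [0, 0, 0]]
    - [0, [0, 0, 0], [0, 0, 0]]
    - [0, [0, 0, 0], [0, 0, 0]]
    - [0, [0, 0, 0], [0, 0, 0]]

```text
time: 12.9
ee_pos: [0.6133, 0.0112, 0.0763]
eef_rot: [0.54, 0.841, 0.0, 0.0]
contact_force: [-2.2, -0.6, 10.6]
opening: 0.079
grasp_force: 62.7
```

```bash
python3 - <<'E'
from cell import robot, viewer
import cv2,numpy as np
s=viewer.grab_frame("scene")["color"][:,:,::-1];d=viewer.grab_frame("side")["color"][:,:,::-1]
z=lambda a:cv2.resize(a,(400,400),interpolation=cv2.INTER_CUBIC)
cv2.imwrite("pics/e.png",np.hstack([z(s[90:300,230:440]),z(d[150:340,110:300])]))
E
```

```text
(no output)
```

View pics/e.png

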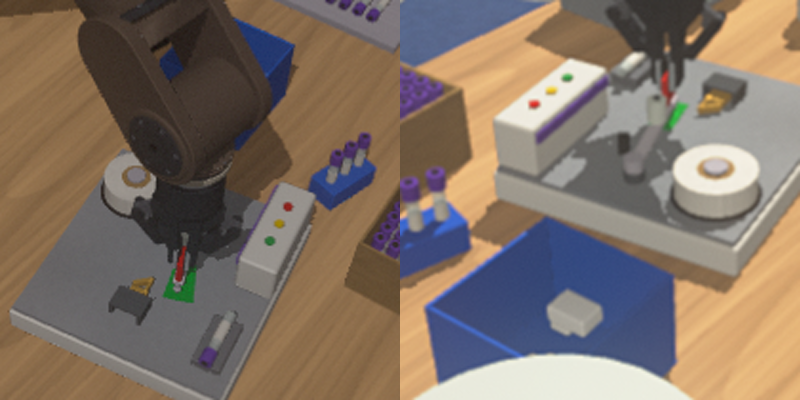

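The tab stands over the green zone in the fingers, with a joint angle of about 0.79. Only one chunk is plainly visible in the bin in each view, so I'll check whether the two views show the same chunk or both.

```bash
python3 - <<'E'
from h import *
from cell import robot, viewer
S,D=load("scene0"),load("side0")
print(tri((S,D),((352.6,134),(193,299))))
for z in(.02,.045,.07): print(z,plane(S,[(352.6,134)],z).round(3),plane(D,[(193,299)],z).round(3))
a=viewer.grab_frame("scene")["color"][:,:,::-1];a4=cv2.imread("pics/w4.png")[:400,400:]
d=viewer.grab_frame("side")["color"][230:360,110:260,::-1]
cv2.imwrite("pics/bin.png",np.hstack([cv2.resize(a4[20:220,160:360],(400,400),interpolation=3),cv2.resize(d,(400,400),interpolation=3)]))
E
```

```text
(array([0.4705002 , 0.31878764, 0.05428762]), np.float64(0.013489286731656338))
0.02 [[0.462 0.362 0.02 ]] [[0.486 0.287 0.02 ]]
0.045 [[0.475 0.338 0.045]] [[0.466 0.306 0.045]]
0.07 [[0.488 0.315 0.07 ]] [[0.445 0.324 0.07 ]]
```

View pics/bin.png

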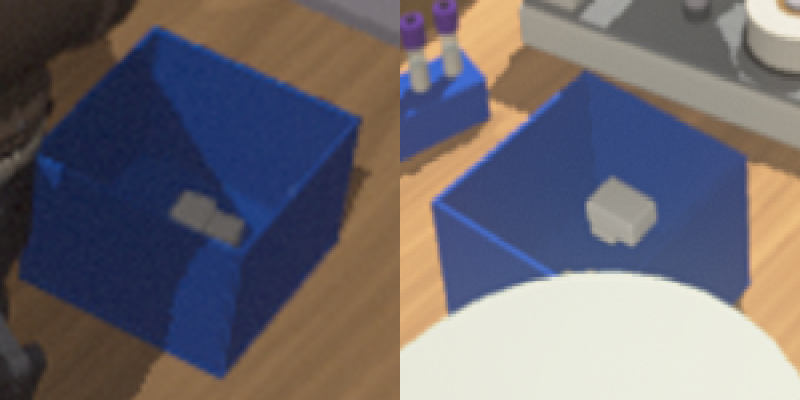

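The two sightings miss each other by 13 mm, so they are different chunks inside the bin. A bit of the second one also shows at (570,273), just above the lamp edge in the side view. I'm handing the job in.

```bash
python3 -c "
from cell import robot, viewer
print(robot.close_job())"
```

```text
the job is handed in; nothing more can be done
None
```

I dropped both foam chunks in the blue bin and handed the job in with the fingers still pinching the red tab over the green zone, at about 0.79 rad and past the click; no verdict came back, and the second chunk in the bin was only partly visible.

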